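# Fit the last leg and brass foot cap of a plant stand

### The job

A low wooden plant stand is clamped upside down on the bench; one of its four legs and that leg's brass foot cap are still missing. From the rack take the leg that matches the three fitted ones and seat its tapered tenon fully home in the empty hole, shoulder flush on the board and leg upright; then set the loose brass foot cap fully home on the end of that leg and let go. Leave the other two legs standing in the rack.

Things in the scene. Friction and masses are not known exactly. Their poses are not given: they have to be found in the camera images.
- stand: Upside-down plant stand, clamped to the bench (fixed): wooden board 200 x 200 x 36 mm, leg places at (+-64, +-64) mm of its frame. Three carry upright legs with brass caps on, tops 168 mm above the bench. A steel bar clamp lies along its x axis over the middle, up to 57 mm above the bench, reaching 147 mm out. Origin: centre of the face on the bench, z up; any yaw.
- hole (a point): Centre of the mouth of the empty tapered hole, on the board's upper face, 36 mm above the bench, at (+64, +64) mm of the stand's frame. The hole goes through the board, diameter 29.2 mm at the mouth narrowing evenly to 19.3 mm at the bench.
- leg: The matching round wooden leg, 90 g, upright in the rack, tenon down. Origin: centre of its shoulder, z up to the foot end. Tenon below: 32 mm long, diameter 28 tapering to 19.2 mm. Above: diameter 36 mm to z = 6, 28 mm at z = 50, straight 28 mm neck from z = 50 to 88 (grip here), foot cone to 18 mm at the end, z = 118. Home: shoulder on the board, 0.6 mm play.
- leg_end (a point): Centre of the matching leg's foot end (z = 118 mm of the leg), 18 mm diameter, uppermost.
- cap: Loose brass foot cap, 42 mm high, 100 g, mouth down on the bench. Origin: centre of the mouth, z up. Conical skirt: outside 34.8 mm diameter at the mouth, 25.4 at z = 28; inside 28.7 narrowing to 19.3 mm at z = 28, where the hollow ends. Solid pad above, 30 mm diameter, z = 28 to 42 (grip here). Home: the leg's end touches the hollow's ceiling, cap origin at z = 90 mm of the leg.
- rack: Fixed plywood block 250 x 90 x 45 mm with three upright through holes of 29.6 mm diameter in a row along its x axis (long side) at x = -80, 0, +80 mm; a leg in each, its shoulder on the block's top; which leg is where varies. Origin: centre of its underside. Grip legs with the fingers on either side of the row.
- square_leg: Wrong leg: square section 36 x 36 mm, 118 mm above its shoulder, straight, standing in the rack. Origin: centre of its shoulder, z up.
- short_leg: Wrong leg: short round bulging foot, 46 mm in diameter, 60 mm above its shoulder, standing in the rack. Origin: centre of its shoulder, z up.
Things that resemble listed ones, but are neither listed nor needed, are in the scene too. Leave any black or purple look-alike of the short_leg alone.

How it is judged:
By the outcome, as a careful person would: the job done as asked, in the order asked, and still so for the second after the job is handed in, with the robot touching nothing.
It also fails if it takes over 64 s, if anything falls off the work surface, if the arm or the gripper's body presses on something with over 40 N, if the wrist force passes 120 N, or if a joint passes its speed limit or range.

### The arm

A 6-joint arm with a two-finger parallel gripper is mounted at the origin on the work surface. World frame = base frame: x ahead of the robot, y to its left, z up, the work surface at z = 0. Lengths are in m, angles in rad, forces in N, time in s.
With the tool pointing down it reaches from about 0.35 to 0.775 m from the base axis. Payload 5.5 kg.
Tool frame: the origin (TCP) lies at the very end of the fingers, on their centre line; the grasp point (between the pads) lies 19 mm behind it; z points along the fingers, y is the line along which they close (so a half turn about z gives the same grasp; the last joint's range is limited). The gripper opens to 85 mm and grips with 20 to 120 N. Pads are 22 mm wide; open, the fingers measure 114 mm over their backs; the gripper's body (76 mm by 85 mm) begins 54 mm behind the grasp point. The pads swing forward as they close: fully open they stand 13 mm farther back than shut.
Start: joints at [0.982, 0.313, 0.046, 1.304, 0, 1.431], TCP at [0.25, 0.518, 0.231] pointing down, gripper open.
Joint ranges: [-2.76, 2.76], [-0.86, 1.69], [-1.03, 1.26], [-2.2, 2.34], [-1.47, 1.5], [-3.14, 3.14]. Speed limits (rad/s): [2.57, 2.57, 3.14, 3.14, 3.14, 3.14].

### API

Orientations are given as a unit quaternion [w, x, y, z].
In Python, from workcell import env, cams, ticket, spotter gives the robot as it stands.
- The arm moves only by the tool jog_arm, never from a script. Its argument "increments" is a list that holds one entry, the list of rows, each a list of 7 numbers: the shift along the tool's x, y, z in units of 0.25 m (1.0 is 0.25 m), then the turn, a rotation vector about the tool's x, y, z in units of 180 degrees (1.0 is 180 degrees), then the closure in counts, from 0 (fully open) to 255 (shut). A call has 1 to 20 rows; each row shifts and turns the commanded pose from where the row before left it, along the tool's axes as they then stand; what a row does not reach is not made up. A row lasts 1/10 s, in which the tool goes at most 50 mm and 8.59 degrees, less where a joint would pass 70% of its speed; a pose out of reach is approached as far as the arm can. A call with a number of a shift or a turn outside -1 to 1 is refused whole. A call with a gripper value outside its range is refused whole. The fingers move at their own pace and stop on an object; "force" is the grip in N (left out, the last holds). Time passes only in rows, so rows that do not move let the fingers close. It gives the time, the measured TCP pose, the force, the opening and the grip force at its end, in the units of the state.
- env.get_state(): the state, without advancing time (a new reading comes with each control period).
- cams.read_camera(name): name is "side" or "top"; returns a dict with "pixels" (400x640x3 uint8, red, green, blue), "fx", "fy", "cx", "cy" (pixels), "xyz" and "attitude" of the camera in the world. Camera axes: x right, y down, z forward; pixel columns grow to the right and rows downward; lengths in m; the calibration is good to about 2 mm. A picture is of the moment at which its call begins. There is no depth.
- ticket.hand_in(): hands the job in; it is judged then, once.
Trained networks look in the newest picture that a camera, given by its name, has taken for a name from the list of things; names that differ only in an ending like _2 or _b are one class to them, and where a whole thing is asked for, a point or a joint stands for the part that bears it (a point fixed in the world has none). Each returns a list of dicts, best first, with "conf" (0 to 1); they miss things now and then, are a little off and sometimes report something else, mostly with a low value. They report only what shows in the picture. A call takes as long as a camera call. They do not tell look-alikes from the thing itself.
- spotter.find_in(target, camera): "uv" ([column, row] in pixels, amid what is visible of it).
- spotter.cut_out(target, camera): "region" (400x640 bool, what is visible of it) and "uv" ([column, row] in pixels, amid what is visible of it).
- spotter.landmark_of(target, camera): "uv" ([column, row] in pixels: a listed point, or the origin of a listed thing).
The state is a dict: "clock": time; "joint_pos": joint angles; "qvel": joint speeds; "tau": joint torques, N m; "tcp_pos": TCP position; "orientation": TCP orientation; "wrist_force": force on the tool from outside, world axes, zero at the start; "ft_torque": the same for the moment, N m; "finger_gap": finger opening in m; "grip_force": force on a finger pad.
Only numpy, scipy, OpenCV 4.12 (cv2) and the standard library are available. Lean on these libraries where they do the work, as an engineer would, in place of code of your own. Each camera call takes 0.05 s, during which the arm holds its last target. There are 200 camera calls.

## Working session

There is one attempt and no reset: what is moved stays moved. The work goes in short steps, Python scripts to look and compute and a tool call to move; the robot and the scene stay as the last step left them, time stands still between calls to the robot, and variables do not carry over. Pictures are saved under pics/ and viewed, at most 10 in all, crops included, and the job is handed in when it is done.

Besides the shell and the picture viewer there is one more tool, called in YAML: its name, and indented under it one key for each argument. jog_arm: Moves the arm, as the interface text tells. Shifts and turns lie within -1 to 1; 1 stands for 0.25 m of shift or 180 degrees of turn. Its arguments: {"type":"object","properties":{"increments":{"type":"array"},"force":{"type":"number"}},"required":["increments"]}

```bash
ls; mkdir -p pics; cat > h.py <<'E'
import numpy as np, cv2, json
from workcell import env, cams, ticket, spotter
from scipy.spatial.transform import Rotation as R
def rq(q): return R.from_quat([q[1],q[2],q[3],q[0]])
def cam(n):
    c=cams.read_camera(n); a=np.array(c['attitude'],float)
    c['R']=(rq(a).as_matrix() if a.size==4 else a.reshape(3,3)); c['p']=np.array(c['xyz'],float); return c
def ray(c,uv):
    d=c['R']@np.array([(uv[0]-c['cx'])/c['fx'],(uv[1]-c['cy'])/c['fy'],1]); return d
def at_z(c,uv,z):
    d=ray(c,uv); return c['p']+d*(z-c['p'][2])/d[2]
def proj(c,P):
    q=c['R'].T@(np.array(P)-c['p']); return np.array([c['fx']*q[0]/q[2]+c['cx'],c['fy']*q[1]/q[2]+c['cy']])
def tri(cs,uvs):
    A=np.zeros((3,3));b=np.zeros(3);ds=[]
    for c,u in zip(cs,uvs):
        d=ray(c,u);d/=np.linalg.norm(d);M=np.eye(3)-np.outer(d,d);A+=M;b+=M@c['p'];ds.append((c['p'],d))
    X=np.linalg.solve(A,b); return X,[np.linalg.norm(np.cross(X-p,d)) for p,d in ds]
def save(c,n): cv2.imwrite('pics/'+n,cv2.cvtColor(c['pixels'],cv2.COLOR_RGB2BGR))
E
python3 - <<'E'
from h import *
np.set_printoptions(precision=4,suppress=True)
for n in('top','side'):
    c=cam(n);save(c,n+'1.png');print(n,c['fx'],c['cx'],c['cy'],c['p'],c['R'].tolist())
    for t in['stand','hole','leg','leg_end','cap','rack','square_leg','short_leg']:
        print(t,[(np.round(d['uv'],1).tolist(),round(d['conf'],2)) for d in spotter.landmark_of(t,n)])
print(env.get_state())
E
```

```text
pics
top 414.8306495257116 318.90436076997435 199.32982738973834 [0.3442 0.0673 1.1771] [[-0.007709247656599171, -0.9940748015524713, 0.10842442722460784], [-0.9996554993680117, 0.004940978864644531, -0.0257773022473346], [0.025088843812749242, -0.1085857985478497, -0.9937704333848263]]
stand [([289.1, 169.0], 0.88)]
hole [([265.1, 146.9], 0.71), ([434.3, 222.6], 0.18)]
leg []
leg_end [([442.5, 184.2], 0.82)]
cap [([199.6, 186.1], 0.64), ([287.2, 167.2], 0.62)]
rack [([423.2, 192.3], 0.78)]
square_leg [([427.3, 162.5], 0.59)]
short_leg [([430.9, 221.6], 0.75), ([391.5, 230.1], 0.65), ([435.5, 261.2], 0.49), ([290.1, 168.1], 0.31)]
side 416.1509008012389 320.468699751752 202.3512112364338 [ 0.2248 -0.7177  0.7967] [[0.957195555671718, -0.1922092222063942, 0.2164076780087172], [-0.2894112174221359, -0.6246724891027013, 0.725276105072043], [-0.00422083315813912, -0.7568618739618537, -0.6535612353180096]]
stand [([346.7, 209.5], 0.78)]
hole [([360.1, 182.3], 0.84)]
leg [([380.2, 317.2], 0.94), ([312.3, 160.4], 0.65)]
leg_end [([386.0, 279.3], 0.79), ([344.2, 327.1], 0.15)]
cap [([312.2, 157.0], 0.55)]
rack [([377.1, 326.3], 0.85)]
square_leg [([418.4, 305.3], 0.62)]
short_leg [([319.7, 292.6], 0.9), ([344.0, 326.0], 0.71), ([293.7, 352.7], 0.63)]
{'clock': 0.9, 'joint_pos': array([ 0.9824,  0.3132,  0.0461,  1.3036, -0.    ,  1.4312]), 'qvel': array([ 0.0001,  0.0005, -0.    ,  0.0001,  0.0004,  0.0001]), 'tau': array([  0.0011, -48.0444,  29.8816,  -0.0001,  -0.0003,   0.    ]), 'tcp_pos': array([0.2495, 0.5181, 0.2313]), 'orientation': array([0.    , 0.2225, 0.9749, 0.    ]), 'wrist_force': array([0.3418, 0.3495, 0.4556]), 'ft_torque': array([ 0.0396, -0.0678, -0.016 ]), 'grip_force': 0.0, 'finger_gap': 0.08540094424084897}
```

```bash
python3 - <<'E'
import cv2
for n in('top1','side1'):
    im=cv2.imread(f'pics/{n}.png'); c=im[100:300,150:470] if n=='top1' else im[80:380,220:500]
    c=cv2.resize(c,None,fx=2.5 if n=='top1' else 2,fy=2.5 if n=='top1' else 2,interpolation=cv2.INTER_CUBIC);cv2.imwrite(f'pics/{n}c.png',c)
E
```

```text
(no output)
```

View pics/top1c.png

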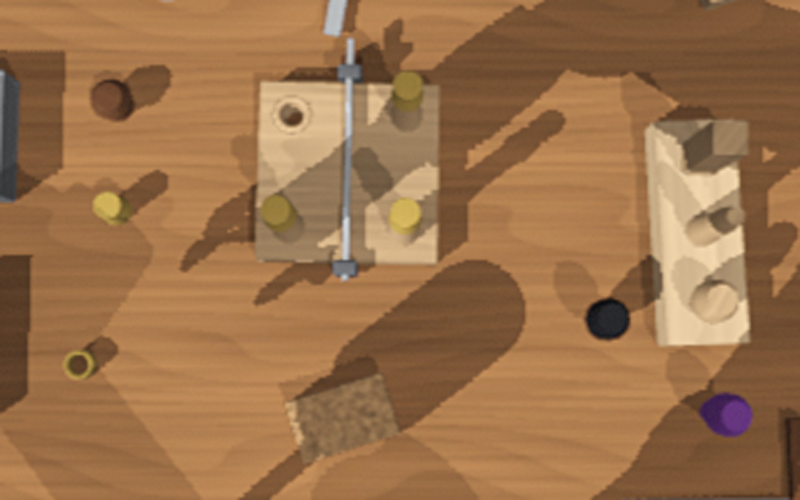

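View pics/side1c.png

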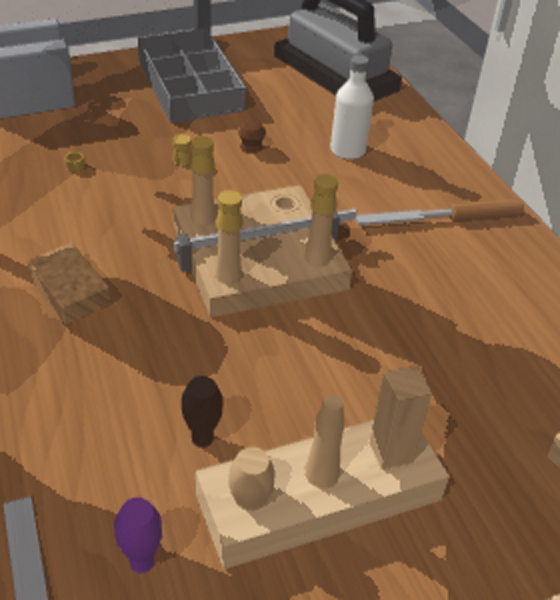

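The top crop shows the rack at px (410–450, 148–238), with the square leg at the top, the matching leg in the middle with its end at about (442, 184), and the short leg at the bottom. The hole is at (267, 146) and the loose cap at about (193, 182). A ring-shaped decoy sits at (181, 245). The side crop shows the cap at (311, 155) and the hole at (362, 182), with the clamp bar running past the hole.

```bash
python3 - <<'E'
from h import *
np.set_printoptions(precision=4,suppress=True)
C={n:cam(n) for n in('top','side')}
def lm(t,n,i=0): return [np.array(d['uv']) for d in spotter.landmark_of(t,n)]
acc={}
for k in range(3):
  for n in C:
    C[n]=cam(n)
    for t in['hole','leg_end','stand','rack','cap','leg']:
        for d in spotter.landmark_of(t,n):
            if d['conf']>.3: acc.setdefault((t,n),[]).append(np.round(d['uv'],1))
for k,v in acc.items(): print(k,[x.tolist() for x in v])
T,S=C['top'],C['side']
m=lambda t,n:np.median([x for x in acc[(t,n)] if np.linalg.norm(x-acc[(t,n)][0])<8],axis=0)
for t,z in(('hole',.036),('leg_end',.163),('stand',0),('rack',0)):
    print(t,tri([T,S],[m(t,'top'),m(t,'side')]),at_z(T,m(t,'top'),z),at_z(S,m(t,'side'),z))
# classical edges: board corner, hole ellipse region
for n in C:
  for t in('cap','stand','rack','leg'):
    for d in spotter.cut_out(t,n):
        r=d['region'].astype(np.uint8); 
        if d['conf']>.3 : print(n,t,round(d['conf'],2),np.round(d['uv'],1),cv2.boundingRect(r),r.sum(), cv2.minAreaRect(np.argwhere(r)[:,::-1].astype(np.float32)))
for u in [(193,182),(199.6,186.1)]: print(at_z(T,u,.042),at_z(T,u,0))
for u in [(311,155),(312.2,157)]: print(at_z(S,u,.042),at_z(S,u,0), at_z(S,u,.02))
E
```

```text
('hole', 'top') [[264.7, 143.2], [266.7, 145.0], [267.4, 143.8]]
('leg_end', 'top') [[442.8, 186.3], [443.8, 184.5], [444.9, 185.3]]
('stand', 'top') [[289.0, 169.3], [287.0, 168.9], [287.8, 167.5]]
('rack', 'top') [[424.9, 192.5], [422.2, 193.6], [431.4, 221.4], [423.2, 194.1]]
('cap', 'top') [[197.9, 183.8], [199.6, 186.3], [199.0, 183.7]]
('leg', 'top') [[431.3, 192.6], [443.4, 183.5], [432.6, 191.4], [429.3, 191.9]]
('hole', 'side') [[359.8, 179.9], [362.8, 181.3], [360.9, 180.8]]
('leg_end', 'side') [[389.0, 277.4], [387.2, 279.7]]
('stand', 'side') [[346.0, 207.0], [349.7, 206.8], [348.3, 204.6], [418.6, 307.9]]
('rack', 'side') [[379.4, 327.2], [377.6, 328.3], [376.8, 328.6]]
('cap', 'side') [[315.7, 159.8], [311.9, 160.5]]
('leg', 'side') [[380.0, 317.5], [315.2, 160.1], [378.8, 317.3], [381.3, 317.6]]
hole (array([0.6224, 0.1832, 0.0375]), [np.float64(0.003073513666824123), np.float64(0.0030735136668241423)]) [0.6258 0.1827 0.036 ] [0.6199 0.185  0.036 ]
leg_end (array([ 0.49  , -0.2696,  0.1669]), [np.float64(0.0022048918800185616), np.float64(0.002204891880018467)]) [ 0.48
[... 1043 characters left out ...]
9.0), 90.0)
side stand 0.83 [348.3 200.5] (307, 148, 91, 90) 4856 ((351.4642639160156, 194.3041534423828), (90.07080078125, 88.62220001220703), 3.6913859844207764)
side rack 0.92 [374.4 328.2] (318, 292, 126, 71) 4130 ((380.3449401855469, 322.020751953125), (50.56647872924805, 122.31658935546875), 72.07208251953125)
side leg 0.84 [381.8 300.9] (373, 278, 19, 46) 630 ((382.3865661621094, 300.4416198730469), (16.496782302856445, 45.745391845703125), 5.440331935882568)
[0.5176 0.3832 0.042 ] [0.524  0.3949 0.    ]
[0.5062 0.3649 0.042 ] [0.5122 0.3759 0.    ]
[0.5128 0.3504 0.042 ] [0.5288 0.4099 0.    ] [0.5212 0.3816 0.02  ]
[0.5133 0.3385 0.042 ] [0.5294 0.3973 0.    ] [0.5218 0.3693 0.02  ]
```

jog_arm:
  increments:
    - [[0, 0, 0, 0, 0, -0.0476, 0], [0, 0, 0, 0, 0, -0.0476, 0], [0, 0, 0, 0, 0, -0.0476, 0], [-0.056, -0.185, -0.005, 0, 0, 0, 0], [-0.056, -0.185, -0.005, 0, 0, 0, 0], [-0.056, -0.185, -0.005, 0, 0, 0, 0], [-0.056, -0.185, -0.005, 0, 0, 0, 0], [-0.056, -0.185, -0.005, 0, 0, 0, 0], [-0.056, -0.185, -0.005, 0, 0, 0, 0], [-0.056, -0.185, -0.005, 0, 0, 0, 0], [-0.056, -0.185, -0.005, 0, 0, 0, 0], [-0.056, -0.185, -0.005, 0, 0, 0, 0], [-0.056, -0.185, -0.005, 0, 0, 0, 0], [-0.056, -0.185, -0.005, 0, 0, 0, 0], [-0.056, -0.185, -0.005, 0, 0, 0, 0], [-0.056, -0.185, -0.005, 0, 0, 0, 0], [-0.056, -0.185, -0.005, 0, 0, 0, 0], [-0.056, -0.185, -0.005, 0, 0, 0, 0], [-0.056, -0.185, -0.005, 0, 0, 0, 0], [0, 0, 0, 0, 0, 0, 0]]
  force: 40

```text
clock: 5.5
tcp_pos: [0.4749, -0.2275, 0.2505]
orientation: [0.001, 0.003, 1.0, -0.001]
wrist_force: [-0.1, 0.5, -0.1]
finger_gap: 0.0853
grip_force: 0.0
```

```bash
cat > pads.py <<'E'
from h import *
# yellow cap tops (z=.168) in both images, plus leg region fit
np.set_printoptions(precision=4,suppress=True)
def blobs(n,box):
    im=cv2.imread(f'pics/{n}1.png');hsv=cv2.cvtColor(im,cv2.COLOR_BGR2HSV)
    m=cv2.inRange(hsv,(22,120,50),(35,255,255));k=np.zeros_like(m);x0,y0,x1,y1=box;k[y0:y1,x0:x1]=255
    _,l,s,c=cv2.connectedComponentsWithStats(m&k)
    return [(s[i].tolist(),c[i]) for i in range(1,len(s)) if s[i][4]>15]
for n,b in(('top',(150,100,340,270)),('side',(230,130,420,210))):
    for s,c in blobs(n,b): print(n,s,c)
E
python3 pads.py
```

```text
top [188, 177, 11, 12, 81] [192.716  181.8272]
top [306, 180, 12, 13, 122] [311.4016 185.7623]
```

jog_arm:
  increments:
    - [[-0.03, -0.082, 0, 0, 0, 0, 0], [-0.03, -0.082, 0, 0, 0, 0, 0], [0, 0, 0, 0, 0, 0, 0], [0, 0, 0.14, 0, 0, 0, 0], [0, 0, 0.14, 0, 0, 0, 0], [0, 0, 0, 0, 0, 0, 0]]

```text
clock: 6.1
tcp_pos: [0.4852, -0.2597, 0.1768]
orientation: [-0.004, -0.0, 1.0, 0.003]
wrist_force: [-1.4, -0.5, -0.2]
finger_gap: 0.0856
grip_force: 0.0
```

```bash
python3 - <<'E'
from h import *
im=[]
for n in('top','side'):
    c=cam(n);save(c,n+'2.png');u=proj(c,[.49,-.2685,.163]).astype(int)
    for z in(.163,): print(n,u)
    p=c['pixels'][max(0,u[1]-70):u[1]+70,max(0,u[0]-70):u[0]+70];im.append(cv2.resize(p[:,:,::-1],(400,400),interpolation=cv2.INTER_CUBIC))
cv2.imwrite('pics/g1.png',np.hstack(im))
print(env.get_state()['tcp_pos'],env.get_state()['wrist_force'])
E
```

```text
top [443 184]
side [386 279]
[ 0.48783773 -0.26180516  0.18162449] [0.27580512 0.36485082 0.62950195]
```

View pics/g1.png

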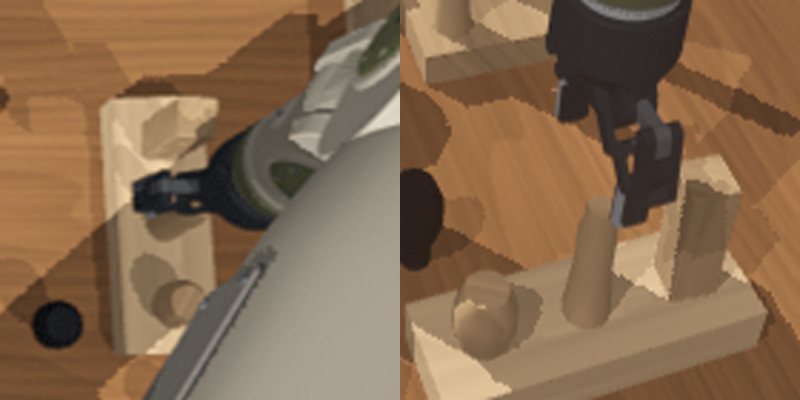

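The side view shows the leg top at crop (600, 205) and the near finger tip at about (630, 220), slightly right of the leg. I'm checking this against the projection.

```bash
python3 - <<'E'
from h import *
np.set_printoptions(precision=4,suppress=True)
for n in('top','side'):
    c=cam(n);s=env.get_state();p=s['tcp_pos']; print(p,s['orientation'])
    for y in(-.0435,.0435):
        u=proj(c,p+[0,y,.013]); o=proj(c,[.49,-.2685,.163]).astype(int)-70
        print(n,u,(u-o)*400/140)
    for t in['leg_end','leg','square_leg','short_leg']: print(t,[(np.round(d['uv'],1),round(d['conf'],2)) for d in spotter.landmark_of(t,n)])
E
```

```text
[ 0.4888 -0.2626  0.1829] [ 0.0006 -0.0002  1.     -0.0003]
top [463.0013 183.156 ] [257.1466 197.5886]
top [427.1815 183.2983] [154.8042 197.9952]
leg_end [(array([444.5, 185.3]), 0.46), (array([429.2, 191.5]), 0.31)]
leg [(array([428.2, 191. ]), 0.44)]
square_leg [(array([425.6, 161.2]), 0.66)]
short_leg [(array([432.3, 218.9]), 0.73), (array([392.5, 227.6]), 0.57)]
[ 0.4892 -0.2634  0.1829] [ 0.0012  0.      1.     -0.0008]
side [396.5525 284.3259] [230.15   215.2168]
side [377.7118 250.0592] [176.3195 117.3119]
leg_end [(array([387.4, 280. ]), 0.57)]
leg [(array([382.3, 316.6]), 0.6), (array([363., 182.]), 0.21)]
square_leg [(array([417.9, 306.3]), 0.83)]
short_leg [(array([292.8, 355.2]), 0.77), (array([322.4, 287.2]), 0.75), (array([344.8, 327.1]), 0.56)]
```

jog_arm:
  increments:
    - [[-0.004, -0.022, 0, 0, 0, 0, 0], [0, 0, 0.09, 0, 0, 0, 0], [0, 0, 0.09, 0, 0, 0, 0], [0, 0, 0.09, 0, 0, 0, 0], [0, 0, 0.074, 0, 0, 0, 0], [0, 0, 0, 0, 0, 0, 0], [0, 0, 0, 0, 0, 0, 0], [0, 0, 0, 0, 0, 0, 0]]

```text
clock: 7.5
tcp_pos: [0.4901, -0.2692, 0.0965]
orientation: [0.001, 0.0, 1.0, -0.001]
wrist_force: [0.6, 0.2, 0.5]
finger_gap: 0.0854
grip_force: 0.0
```

jog_arm:
  increments:
    - [[0, 0, 0, 0, 0, 0, 90], [0, 0, 0, 0, 0, 0, 130], [0, 0, 0, 0, 0, 0, 150], [0, 0, 0, 0, 0, 0, 170], [0, 0, 0, 0, 0, 0, 190], [0, 0, 0, 0, 0, 0, 220], [0, 0, 0, 0, 0, 0, 255], [0, 0, 0, 0, 0, 0, 255], [0, 0, 0, 0, 0, 0, 255], [0, 0, 0, 0, 0, 0, 255]]
  force: 40

```text
clock: 8.5
tcp_pos: [0.4896, -0.2685, 0.0956]
orientation: [0.0, 0.0, 1.0, -0.0]
wrist_force: [-1.0, 0.3, 5.0]
finger_gap: 0.0271
grip_force: 39.5
```

jog_arm:
  increments:
    - [[0, 0, -0.06, 0, 0, 0, 255], [0, 0, -0.12, 0, 0, 0, 255], [0, 0, -0.15, 0, 0, 0, 255], [0, 0, -0.15, 0, 0, 0, 255], [0, 0, -0.15, 0, 0, 0, 255], [0, 0, -0.15, 0, 0, 0, 255], [0, 0, 0, 0, 0, 0, 255], [0, 0, 0, 0, 0, 0, 255]]

```text
clock: 9.3
tcp_pos: [0.4897, -0.2687, 0.2904]
orientation: [0.0, 0.0, 1.0, -0.0]
wrist_force: [-0.3, 0.6, -1.6]
finger_gap: 0.0271
grip_force: 39.6
```

```bash
python3 - <<'E'
from h import *
im=[]
c=cam('side');save(c,'side3.png');s=env.get_state();p=s['tcp_pos'];u=proj(c,p).astype(int)
print(p,s['wrist_force'],s['finger_gap'],u)
x0=max(0,u[0]-75);y0=max(0,u[1]-75);print(x0,y0)
cv2.imwrite('pics/g2.png',cv2.resize(c['pixels'][y0:y0+200,x0:x0+150][:,:,::-1],(450,600),interpolation=cv2.INTER_CUBIC))
for t in['leg','leg_end']: print(t,[(np.round(d['uv'],1),round(d['conf'],2)) for d in spotter.landmark_of(t,'side')])
print(proj(c,p+[0,0,-.0515]),proj(c,p+[0,0,-.0835]))
E
```

```text
[ 0.48908594 -0.26827706  0.28905896] [-0.16340499 -0.95195527 -1.27340225] 0.026797370892628174 [393 233]
318 158
leg [(array([388.1, 251.9]), 0.72)]
leg_end [(array([397.3, 201.6]), 0.65)]
[390.12488865 253.30706363] [388.30484241 265.01982541]
```

View pics/g2.png

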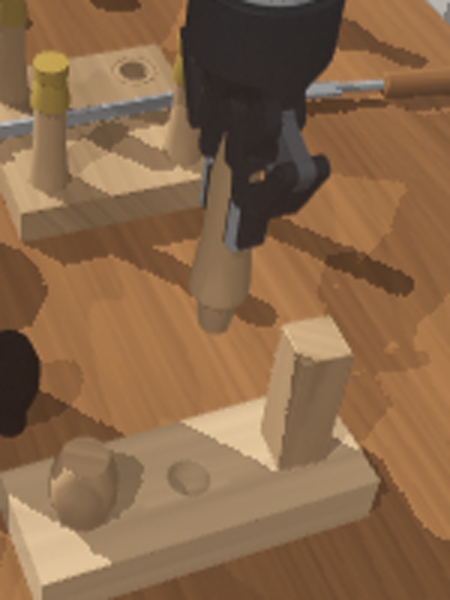

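The side crop shows the leg held between the pads, upright, with its tenon tip at px (389, 265) as projected. The two wrong legs are still standing in the rack.

jog_arm:
  increments:
    - [[-0.04, 0.13, 0, 0, 0, 0, 255], [-0.045, 0.151, 0, 0, 0, 0, 255], [-0.045, 0.151, 0, 0, 0, 0, 255], [-0.045, 0.151, 0, 0, 0, 0, 255], [-0.045, 0.151, 0, 0, 0, 0, 255], [-0.045, 0.151, 0, 0, 0, 0, 255], [-0.045, 0.151, 0, 0, 0, 0, 255], [-0.045, 0.151, 0, 0, 0, 0, 255], [-0.045, 0.151, 0, 0, 0, 0, 255], [-0.045, 0.151, 0, 0, 0, 0, 255], [-0.045, 0.151, 0, 0, 0, 0, 255], [-0.045, 0.151, 0, 0, 0, 0, 255], [0, 0, 0, 0, 0, 0, 255], [0, 0, 0, 0, 0, 0, 255], [0, 0, 0, 0, 0, 0, 255]]

```text
clock: 10.95
tcp_pos: [0.6226, 0.1785, 0.2892]
orientation: [-0.001, 0.0, 1.0, -0.0]
wrist_force: [0.8, -0.8, 0.4]
finger_gap: 0.0269
grip_force: 39.7
```

```bash
python3 - <<'E'
from h import *
np.set_printoptions(precision=4,suppress=True)
# better hole/stand fit: stand landmarks averaged from saved top1/side1 corners via board edges
for n in('top','side'):
    c=cam(n);save(c,n+'4.png');s=env.get_state();print(n,s['tcp_pos'],s['wrist_force'])
    for t in['hole','stand','leg','leg_end']: print(t,[(np.round(d['uv'],1).tolist(),round(d['conf'],2),at_z(c,d['uv'],.036 if t=='hole' else 0)[:2]) for d in spotter.landmark_of(t,n)])
# top1 view: fit board top face corners & hole ring
im=cv2.imread('pics/top1.png')[130:165,245:285]
im2=cv2.imread('pics/side1.png')[165:200,340:385]
cv2.imwrite('pics/hole.png',np.hstack([cv2.resize(im,(400,350),interpolation=cv2.INTER_CUBIC),cv2.resize(im2,(400,350),interpolation=cv2.INTER_CUBIC)]))
E
```

```text
top [0.6228 0.1781 0.2896] [-0.0191  0.1581 -0.8161]
hole []
stand [([288.4, 168.2], 0.93, array([0.5631, 0.1237]))]
leg []
leg_end []
side [0.6232 0.1783 0.2907] [-0.3514  0.6275 -0.9007]
hole [([359.7, 179.8], 0.79, array([0.6183, 0.1906]))]
stand [([345.2, 207.2], 0.97, array([0.5507, 0.1249]))]
leg [([369.0, 121.3], 0.92, array([0.7995, 0.5611]))]
leg_end [([371.7, 76.3], 0.93, array([0.9608, 0.9305])), ([361.1, 178.7], 0.68, array([0.6431, 0.2376]))]
```

View pics/hole.png

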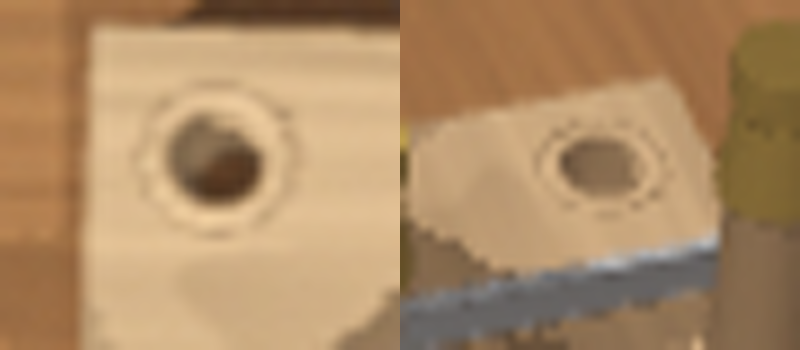

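The hole's mouth is centred at px (266.2, 145.6) in the top view and (362.0, 181.1) in the side view.

```bash
python3 - <<'E'
from h import *
np.set_printoptions(precision=4,suppress=True)
T,S=cam('top'),cam('side')
print(at_z(T,(266.2,145.6),.036),at_z(S,(362.0,181.1),.036),tri([T,S],[(266.2,145.6),(362.,181.1)]))
p=env.get_state()['tcp_pos'];print(p,'pred tip',proj(S,p+[0,0,-.083]),'end',proj(S,p+[0,0,.0665]),'shoulder',proj(S,p-[0,0,.051]))
u=proj(S,p).astype(int);print(u-[40,60])
im=S['pixels'][u[1]-60:u[1]+60,u[0]-40:u[0]+40,::-1];cv2.imwrite('pics/tip.png',cv2.resize(im,(400,600),interpolation=cv2.INTER_CUBIC))
E
```

```text
[0.6207 0.1841 0.036 ] [0.6225 0.1827 0.036 ] (array([0.622 , 0.1839, 0.0349]), [np.float64(0.0010394716531804122), np.float64(0.0010394716531805057)])
[0.6232 0.1792 0.2904] pred tip [366.5744 131.5765] end [370.7166  78.8474] shoulder [367.3992 121.0772]
[328  43]
```

View pics/tip.png

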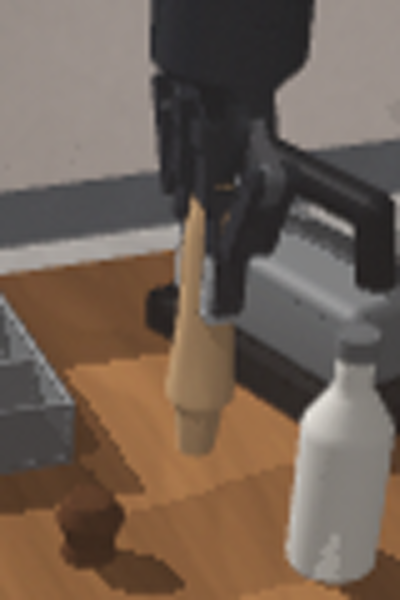

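The tenon tip is at (366.6, 132), which agrees with the prediction, so the leg hangs straight under the TCP. I'm aligning over the hole and going down.

jog_arm:
  increments:
    - [[0.006, 0.018, 0, 0, 0, 0, 255], [0, 0, 0.1, 0, 0, 0, 255], [0, 0, 0.14, 0, 0, 0, 255], [0, 0, 0.14, 0, 0, 0, 255], [0, 0, 0.14, 0, 0, 0, 255], [0, 0, 0.1, 0, 0, 0, 255], [0, 0, 0.03, 0, 0, 0, 255], [0, 0, 0, 0, 0, 0, 255], [0, 0, 0, 0, 0, 0, 255], [0, 0, 0, 0, 0, 0, 255]]

```text
clock: 12.55
tcp_pos: [0.6231, 0.1841, 0.13]
orientation: [0.002, 0.0, 1.0, 0.0]
wrist_force: [0.6, 0.4, 0.3]
finger_gap: 0.027
grip_force: 39.7
```

```bash
python3 - <<'E'
from h import *
S=cam('side');p=env.get_state()['tcp_pos'];print(p,'pred tip',proj(S,p+[0,0,-.083]),'hole',proj(S,[.6217,.1835,.036]))
im=S['pixels'][110:200,330:410,::-1];cv2.imwrite('pics/tip2.png',cv2.resize(im,(533,600),interpolation=cv2.INTER_CUBIC))
E
```

```text
[0.6229685  0.18405311 0.12981974] pred tip [362.19234996 177.90811863] hole [361.63722808 180.98844224]
```

View pics/tip2.png

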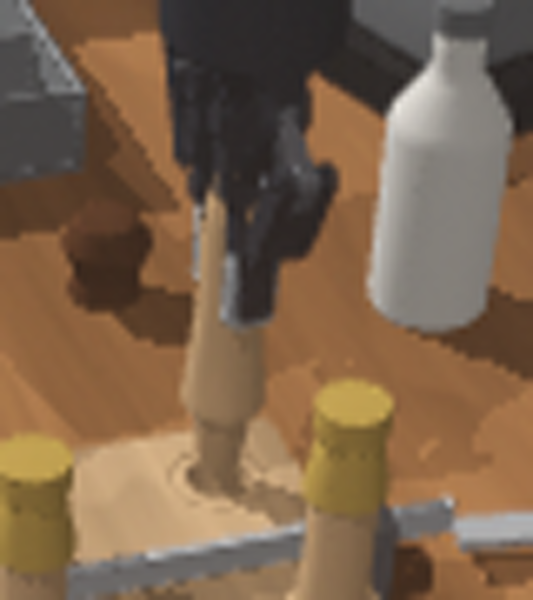

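The tenon tip (crop 215, 480) sits over the ring of the hole, so I'm lowering gently and watching the force.

jog_arm:
  increments:
    - [[0.003, 0, 0.02, 0, 0, 0, 255], [0, 0, 0.02, 0, 0, 0, 255], [0, 0, 0.02, 0, 0, 0, 255], [0, 0, 0.02, 0, 0, 0, 255], [0, 0, 0.02, 0, 0, 0, 255], [0, 0, 0, 0, 0, 0, 255], [0, 0, 0, 0, 0, 0, 255]]

```text
clock: 13.3
tcp_pos: [0.6214, 0.1837, 0.1027]
orientation: [0.0, 0.0, 1.0, 0.0]
wrist_force: [3.1, 0.4, -1.2]
finger_gap: 0.0268
grip_force: 39.6
```

jog_arm:
  increments:
    - [[-0.004, 0, 0, 0, 0, 0, 255], [0, 0, 0.012, 0, 0, 0, 255], [0, 0, 0.012, 0, 0, 0, 255], [0, 0, 0.012, 0, 0, 0, 255], [0, 0, 0, 0, 0, 0, 255], [0, 0, 0, 0, 0, 0, 255]]

```text
clock: 13.9
tcp_pos: [0.6224, 0.1839, 0.0937]
orientation: [0.0, 0.0, 1.0, 0.0]
wrist_force: [4.8, 0.2, -2.6]
finger_gap: 0.0273
grip_force: 39.5
```

jog_arm:
  increments:
    - [[-0.006, 0, 0, 0, 0, 0, 255], [0, 0, 0.008, 0, 0, 0, 255], [0, 0, 0.008, 0, 0, 0, 255], [0, 0, 0, 0, 0, 0, 255], [0, 0, 0, 0, 0, 0, 255]]

```text
clock: 14.4
tcp_pos: [0.6234, 0.1839, 0.0896]
orientation: [-0.0, 0.0, 1.0, 0.0]
wrist_force: [3.1, 2.0, -1.4]
finger_gap: 0.027
grip_force: 39.5
```

```bash
python3 -c "
from h import *
s=env.get_state();print(s['tcp_pos'],s['wrist_force'],s['ft_torque'])"
```

```text
[0.62344907 0.18393473 0.08962821] [ 3.12386179  1.95902577 -1.41819015] [ 0.43683543 -0.79798171 -0.01635972]
```

jog_arm:
  increments:
    - [[-0.003, 0.002, 0.006, 0, 0, 0, 255], [0, 0, 0.006, 0, 0, 0, 255], [0, 0, 0, 0, 0, 0, 255], [0, 0, 0, 0, 0, 0, 255], [0, 0, 0, 0, 0, 0, 255]]

```text
clock: 14.9
tcp_pos: [0.6241, 0.1842, 0.0867]
orientation: [-0.0, 0.0, 1.0, -0.0]
wrist_force: [1.4, 0.9, -0.7]
finger_gap: 0.027
grip_force: 39.7
```

jog_arm:
  increments:
    - [[0, 0, 0.006, 0, 0, 0, 255], [0, 0, 0.004, 0, 0, 0, 255], [0, 0, 0, 0, 0, 0, 255], [0, 0, 0, 0, 0, 0, 255]]

```text
clock: 15.3
tcp_pos: [0.6246, 0.1842, 0.0866]
orientation: [0.001, 0.0, 1.0, 0.0]
wrist_force: [-0.7, -0.5, 11.4]
finger_gap: 0.0271
grip_force: 40.6
```

The shoulder seated with 11 N at TCP z 0.0866, exactly the expected height. I'm releasing and lifting.

jog_arm:
  increments:
    - [[0, 0, 0, 0, 0, 0, 220], [0, 0, 0, 0, 0, 0, 150], [0, 0, 0, 0, 0, 0, 80], [0, 0, 0, 0, 0, 0, 0], [0, 0, 0, 0, 0, 0, 0], [0, 0, 0, 0, 0, 0, 0], [0, 0, -0.06, 0, 0, 0, 0], [0, 0, -0.12, 0, 0, 0, 0], [0, 0, -0.15, 0, 0, 0, 0], [0, 0, -0.15, 0, 0, 0, 0], [0, 0, -0.15, 0, 0, 0, 0], [0.06, 0.15, 0, 0, 0, 0, 0], [0.06, 0.15, 0, 0, 0, 0, 0], [0.06, 0.15, 0, 0, 0, 0, 0], [0, 0, 0, 0, 0, 0, 0], [0, 0, 0, 0, 0, 0, 0]]

```text
clock: 16.9
tcp_pos: [0.5787, 0.2977, 0.2417]
orientation: [-0.0, -0.001, 1.0, -0.0]
wrist_force: [0.2, -0.6, 0.3]
finger_gap: 0.085
grip_force: 0.0
```

```bash
python3 - <<'E'
from h import *
np.set_printoptions(precision=4,suppress=True)
S,T=cam('side'),cam('top');p=env.get_state()['tcp_pos'];print(p)
for z in(.036,.154): print(proj(S,[.6246,.1842,z]),proj(T,[.6246,.1842,z]))
save(S,'s6.png');save(T,'t6.png')
a=cv2.resize(S['pixels'][100:200,290:410,::-1],(480,400),interpolation=cv2.INTER_CUBIC)
b=cv2.imread('pics/top1.png')[165:200,175:215]; b=cv2.resize(b,(300,262),interpolation=cv2.INTER_CUBIC)
d=cv2.imread('pics/side1.png')[140:170,295:330]; d=cv2.resize(d,(300,257),interpolation=cv2.INTER_CUBIC)
o=np.zeros((530,780,3),np.uint8);o[:400,:480]=a;o[:262,480:]=b;o[265:522,480:]=d
cv2.imwrite('pics/chk.png',o)
for n in('top','side'):
  for t in('cap','leg_end','leg'):
    print(n,t,[(np.round(d['uv'],1).tolist(),round(d['conf'],2)) for d in spotter.landmark_of(t,n)])
E
```

```text
[0.5795 0.2961 0.2416]
[362.4646 180.6736] [266.1596 144.2348]
[365.0763 147.2134] [261.412  132.9564]
top cap []
top leg_end []
top leg [([264.9, 142.4], 0.66)]
side cap [([314.5, 160.0], 0.54)]
side leg_end [([365.1, 144.6], 0.6)]
side leg [([361.5, 183.7], 0.77)]
```

View pics/chk.png

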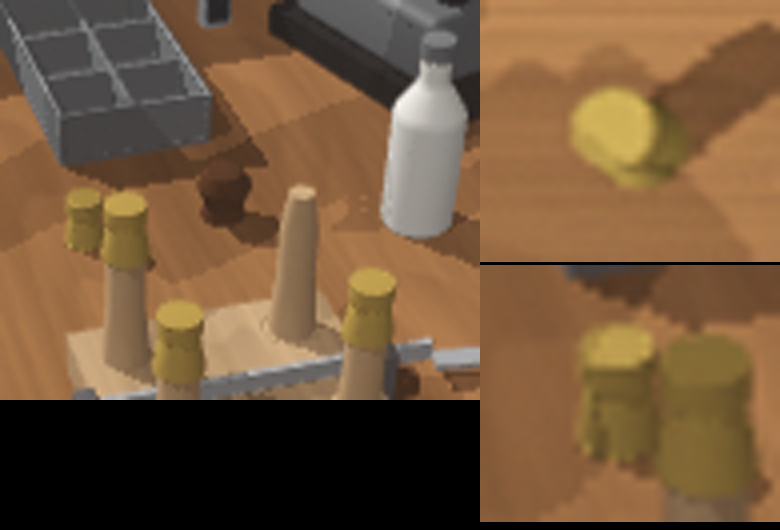

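The leg is standing seated, with its end at px (365.4, 147.4) against a predicted (365.1, 147.2). The loose cap's top face is centred at about (192.2, 181.3) in the top view and (310.7, 149.2) in the side view.

```bash
python3 - <<'E'
from h import *
np.set_printoptions(precision=4,suppress=True)
S,T=cam('side'),cam('top')
print(at_z(T,(192.2,181.3),.042),at_z(S,(310.7,149.2),.042),tri([T,S],[(192.2,181.3),(310.7,149.2)]),env.get_state()['tcp_pos'])
print(at_z(S,(314.5,160),0),at_z(T,(199,184.5),0))
E
```

```text
[0.5196 0.3854 0.042 ] [0.5209 0.3828 0.042 ] (array([0.5208, 0.3858, 0.0399]), [np.float64(0.0009168402370402174), np.float64(0.0009168402370403472)]) [0.5795 0.2962 0.2418]
[0.5319 0.3783 0.    ] [0.5168 0.3777 0.    ]
```

jog_arm:
  increments:
    - [[0.079, 0.117, 0, 0, 0, 0, 0], [0.079, 0.117, 0, 0, 0, 0, 0], [0.078, 0.118, 0, 0, 0, 0, 0], [0, 0, 0.1, 0, 0, 0, 0], [0, 0, 0.15, 0, 0, 0, 0], [0, 0, 0.15, 0, 0, 0, 0], [0, 0, 0.15, 0, 0, 0, 0], [0, 0, 0.1, 0, 0, 0, 0], [0, 0, 0, 0, 0, 0, 0], [0, 0, 0, 0, 0, 0, 0], [0, 0, 0, 0, 0, 0, 0]]

```text
clock: 18.5
tcp_pos: [0.5216, 0.3855, 0.0815]
orientation: [0.002, 0.0, 1.0, 0.001]
wrist_force: [0.3, 0.2, 0.2]
finger_gap: 0.0855
grip_force: 0.0
```

jog_arm:
  increments:
    - [[0.004, -0.003, 0.07, 0, 0, 0, 0], [0, 0, 0.09, 0, 0, 0, 0], [0, 0, 0.07, 0, 0, 0, 0], [0, 0, 0.026, 0, 0, 0, 0], [0, 0, 0, 0, 0, 0, 0], [0, 0, 0, 0, 0, 0, 60], [0, 0, 0, 0, 0, 0, 110], [0, 0, 0, 0, 0, 0, 130], [0, 0, 0, 0, 0, 0, 145], [0, 0, 0, 0, 0, 0, 160], [0, 0, 0, 0, 0, 0, 180], [0, 0, 0, 0, 0, 0, 200], [0, 0, 0, 0, 0, 0, 255], [0, 0, 0, 0, 0, 0, 255], [0, 0, 0, 0, 0, 0, 255], [0, 0, 0, 0, 0, 0, 255]]

```text
clock: 20.1
tcp_pos: [0.5195, 0.3842, 0.0158]
orientation: [0.0, 0.0, 1.0, 0.0]
wrist_force: [-0.1, 0.2, 4.9]
finger_gap: 0.0284
grip_force: 39.4
```

jog_arm:
  increments:
    - [[0, 0, -0.06, 0, 0, 0, 255], [0, 0, -0.14, 0, 0, 0, 255], [0, 0, -0.18, 0, 0, 0, 255], [0, 0, -0.18, 0, 0, 0, 255], [0, 0, -0.18, 0, 0, 0, 255], [0, 0, -0.18, 0, 0, 0, 255], [-0.07, -0.133, 0, 0, 0, 0, 255], [-0.07, -0.133, 0, 0, 0, 0, 255], [-0.07, -0.133, 0, 0, 0, 0, 255], [-0.07, -0.133, 0, 0, 0, 0, 255], [-0.07, -0.133, 0, 0, 0, 0, 255], [-0.07, -0.135, 0, 0, 0, 0, 255], [0, 0, 0, 0, 0, 0, 255], [0, 0, 0, 0, 0, 0, 255], [0, 0, 0, 0, 0, 0, 255]]

```text
clock: 21.6
tcp_pos: [0.6236, 0.1846, 0.2447]
orientation: [-0.001, -0.0, 1.0, 0.0]
wrist_force: [-0.1, 0.4, -0.4]
finger_gap: 0.0285
grip_force: 39.7
```

```bash
python3 - <<'E'
from h import *
np.set_printoptions(precision=4,suppress=True)
S=cam('side');s=env.get_state();p=s['tcp_pos'];print(p,s['finger_gap'],s['wrist_force'])
m=p-[0,0,.0158];u=proj(S,m).astype(int);print('mouth pred',proj(S,m),'end',proj(S,[.6247,.184,.154]),u-[35,45])
im=S['pixels'][u[1]-45:u[1]+55,u[0]-35:u[0]+45,::-1];cv2.imwrite('pics/cap1.png',cv2.resize(im,(480,600),interpolation=cv2.INTER_CUBIC))
E
```

```text
[0.6235 0.185  0.245 ] 0.028533989214456768 [-0.3727  0.2718 -1.2386]
mouth pred [366.4447 123.3993] end [365.1361 147.2454] [331  78]
```

View pics/cap1.png

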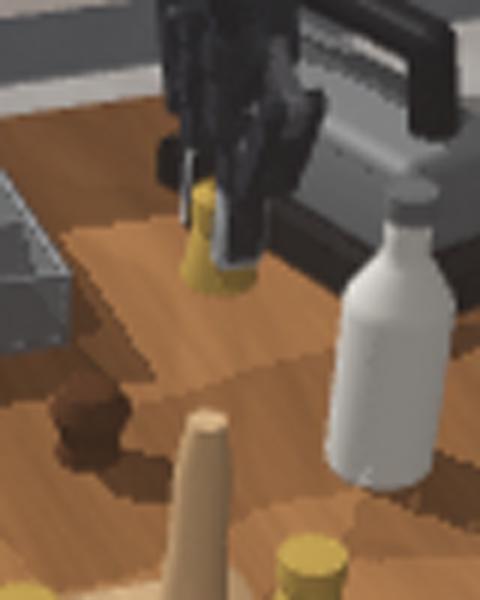

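The cap's mouth is centred at px (367.3, 124) above the leg end at (365.4, 147.5). That puts the cap about 1 mm in +x of the TCP, which the current pose already allows for. I'm going down.

jog_arm:
  increments:
    - [[0, -0.002, 0.08, 0, 0, 0, 255], [0, 0, 0.1, 0, 0, 0, 255], [0, 0, 0.08, 0, 0, 0, 255], [0, 0, 0.03, 0, 0, 0, 255], [0, 0, 0.02, 0, 0, 0, 255], [0, 0, 0.02, 0, 0, 0, 255], [0, 0, 0, 0, 0, 0, 255], [0, 0, 0, 0, 0, 0, 255]]

```text
clock: 22.45
tcp_pos: [0.6246, 0.1837, 0.1636]
orientation: [0.001, 0.0, 1.0, 0.0]
wrist_force: [0.5, 0.1, -0.7]
finger_gap: 0.0286
grip_force: 39.7
```

jog_arm:
  increments:
    - [[0.002, 0, 0.016, 0, 0, 0, 255], [0, 0, 0.016, 0, 0, 0, 255], [0, 0, 0.012, 0, 0, 0, 255], [0, 0, 0.008, 0, 0, 0, 255], [0, 0, 0, 0, 0, 0, 255], [0, 0, 0, 0, 0, 0, 255]]

```text
clock: 23.05
tcp_pos: [0.6237, 0.1835, 0.1498]
orientation: [-0.0, 0.0, 1.0, 0.0]
wrist_force: [-0.1, 0.4, -0.4]
finger_gap: 0.0287
grip_force: 39.7
```

jog_arm:
  increments:
    - [[0, 0, 0.012, 0, 0, 0, 255], [0, 0, 0.01, 0, 0, 0, 255], [0, 0, 0.006, 0, 0, 0, 255], [0, 0, 0, 0, 0, 0, 255], [0, 0, 0, 0, 0, 0, 255]]

```text
clock: 23.55
tcp_pos: [0.6236, 0.1835, 0.1427]
orientation: [-0.0, 0.0, 1.0, 0.0]
wrist_force: [0.0, -0.3, -1.3]
finger_gap: 0.0288
grip_force: 39.7
```

jog_arm:
  increments:
    - [[0, 0, 0.004, 0, 0, 0, 255], [0, 0, 0.004, 0, 0, 0, 255], [0, 0, 0.002, 0, 0, 0, 255], [0, 0, 0, 0, 0, 0, 255], [0, 0, 0, 0, 0, 0, 255]]

```text
clock: 24.05
tcp_pos: [0.6241, 0.1836, 0.1414]
orientation: [0.001, 0.0, 1.0, 0.0]
wrist_force: [-1.2, -0.2, 4.3]
finger_gap: 0.0284
grip_force: 40.3
```

jog_arm:
  increments:
    - [[0, 0, 0.004, 0, 0, 0, 255], [0, 0, 0, 0, 0, 0, 255], [0, 0, 0, 0, 0, 0, 255]]

```text
clock: 24.35
tcp_pos: [0.6245, 0.1837, 0.1414]
orientation: [0.002, 0.0, 1.0, 0.0]
wrist_force: [-1.6, -0.9, 8.9]
finger_gap: 0.0283
grip_force: 40.7
```

The cap has bottomed: z holds at 0.1414 and the force rises to 9 N. I'm releasing and retreating.

jog_arm:
  increments:
    - [[0, 0, 0, 0, 0, 0, 220], [0, 0, 0, 0, 0, 0, 150], [0, 0, 0, 0, 0, 0, 80], [0, 0, 0, 0, 0, 0, 0], [0, 0, 0, 0, 0, 0, 0], [0, 0, 0, 0, 0, 0, 0], [0, 0, -0.06, 0, 0, 0, 0], [0, 0, -0.12, 0, 0, 0, 0], [0, 0, -0.15, 0, 0, 0, 0], [0, 0, -0.15, 0, 0, 0, 0], [0.06, 0.15, 0, 0, 0, 0, 0], [0.06, 0.15, 0, 0, 0, 0, 0], [0.06, 0.15, 0, 0, 0, 0, 0], [0.06, 0.15, 0, 0, 0, 0, 0], [0, 0, 0, 0, 0, 0, 0], [0, 0, 0, 0, 0, 0, 0]]

```text
clock: 25.95
tcp_pos: [0.5632, 0.3344, 0.2591]
orientation: [-0.0, -0.001, 1.0, -0.0]
wrist_force: [0.2, -0.4, 0.9]
finger_gap: 0.0854
grip_force: 0.0
```

```bash
python3 - <<'E'
from h import *
S=cam('side');print(env.get_state()['tcp_pos'],env.get_state()['wrist_force'],proj(S,[.6246,.184,.168]),proj(S,[.6246,.184,.126]))
cv2.imwrite('pics/fin.png',cv2.resize(S['pixels'][100:350,280:460,::-1],(432,600),interpolation=cv2.INTER_CUBIC))
E
```

```text
[0.56371309 0.33347657 0.25910716] [-0.08205561  0.14249904 -0.27999479] [365.4359435  142.98378686] [364.45148317 155.58755102]
```

View pics/fin.png

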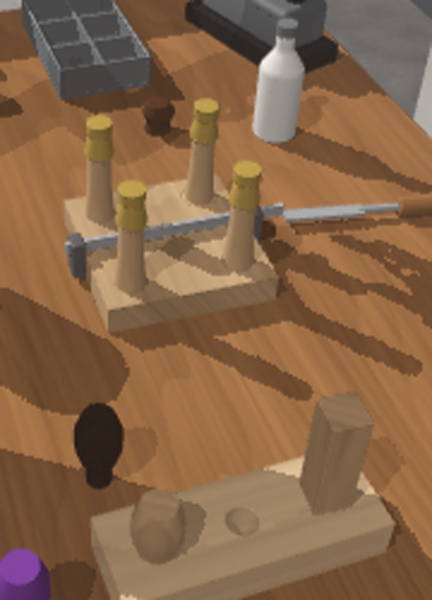

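The picture shows four capped legs, the new one at px (365, 143–156) as predicted, and the two wrong legs still standing in the rack.

```bash
python3 -c "
from h import *
print(ticket.hand_in())"
```

```text
the job is handed in; nothing more can be done
None
```

The matching leg is seated home in the empty hole with the brass cap fully on its end, the other two legs are still standing in the rack, and the job was handed in at about 26 s on the robot's clock.

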